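# Put the polish away and lift the drawer over its stop

## Robot

A 6-joint arm with a two-finger parallel gripper is mounted at the origin on the work surface. World frame = base frame: x ahead of the robot, y to its left, z up, the work surface at z = 0. Lengths are in m, angles in rad, forces in N, time in s.
With the tool pointing down it reaches from about 0.35 to 0.975 m from the base axis. Payload 4.9 kg.
Tool frame: the origin (TCP) lies between the finger pads; the fingertips stand 11 mm ahead of it and the grasp point (between the pads) lies 8 mm behind it; y points along the fingers, z is the direction in which the jaws open and shut, and the axes are right-handed (so a half turn about y gives the same grasp; the last joint's range is limited). The gripper opens to 85 mm and grips with 20 to 120 N. Pads are 22 mm wide; open, the fingers measure 114 mm over their backs; the gripper's body (76 mm by 85 mm) begins 54 mm behind the grasp point. The pads swing forward as they close: fully open they stand 13 mm farther back than shut.
Start: joints at [-1.223, 0.053, 1.613, -0, 1.476, -0.119], TCP at [0.281, -0.558, 0.242] pointing down, gripper open.
Joint ranges: [-3.01, 3.01], [-1.01, 2.22], [0.06, 2.58], [-1.02, 4.17], [0.09, 2.62], [-3.14, 3.14]. Speed limits (rad/s): [2.57, 2.57, 3.14, 3.14, 3.14, 3.14].

## Interface

Orientations are given as [roll, pitch, yaw] about the fixed x, y, z axes, in that order (R = Rz(yaw) Ry(pitch) Rx(roll)).
In Python, from cell import robot, grab_frame, calibration, job_done gives the robot as it stands.
- The arm moves only by the tool move_arm, never from a script. Its argument "commands" is a list of rows, each a list of 5 numbers: the shift along the tool's x, y, z in mm, then the turn about the tool's y in rad, then the opening, from 0 (shut) to 1 (fully open). In form: [[dx, dy, dz, yaw, hand], ...]. A call has exactly 5 rows; each row shifts and turns the commanded pose from where the row before left it, along the tool's axes as they then stand; what a row does not reach is not made up. A row lasts 1/12 s, in which the tool goes at most 41.7 mm and 7.16 degrees, less where a joint would pass 70% of its speed; a pose out of reach is approached as far as the arm can. A call is refused whole if a number of a shift passes 41.7 or a number of a turn 0.125, either way. A call with a gripper value outside its range is refused whole. The fingers move at their own pace and stop on an object; "squeeze" is the grip in N (left out, the last holds). Time passes only in rows, so rows that do not move let the fingers close, or fill a call up. It gives the time, the measured TCP pose, the force and the opening at its end, in the units of the state.
- robot.state(): the state, without advancing time (a new reading comes with each control period).
- grab_frame(name): name is "scene" or "top" or "wrist"; returns the picture (400x640x3 uint8, red, green, blue); there is no depth.
- calibration(name): a dict with "K" (3x3 intrinsics, pixels), "view" (4x4, takes a point from world to camera coordinates); the wrist camera has in their place "T_tool_cam" (4x4, takes a point from camera to tool coordinates, whose origin is the TCP and whose axes are the tool frame's). Camera axes: x right, y up, looking along -z (the intrinsics and any distortion apply to the point x, -y, -z); pixel columns grow to the right and rows downward; lengths in m; the calibration is good to about 2 mm. A picture is of the moment at which its call begins: read the wrist's pose just before it. calibration takes no time and is no camera call.
- job_done(): hands the job in, once; it reports no verdict.
The state is a dict: "t": time; "joint_positions": joint angles; "joint_velocities": joint speeds; "effort": joint torques, N m; "tool_pos": TCP position; "ee_rot": TCP orientation; "wrist_force": force on the tool from outside, world axes, zero at the start; "torque": the same for the moment, N m; "grip_width": opening from 0.0 (shut) to 1.0 (fully open).
Only numpy, scipy, OpenCV 4.12 (cv2) and the standard library are available. Lean on these libraries where they do the work, as an engineer would, in place of code of your own. Each camera call takes 0.05 s, during which the arm holds its last target.

## Task

Put the polish tin that was left on the worktop back in the open drawer, flat on the drawer floor beside the two tins already there. Then close the drawer: it is caught on its wooden stop, so raise its front by the lip to ride over the stop, and push it fully home with its front back down and everything still inside. Leave the mug, the brush and the jar where they stand.

Things in the scene. Friction and masses are not known exactly. Their poses are not given: they have to be found in the camera images.
- unit: Pine drawer unit, fixed, 280 deep, 372 wide, 186 high. Origin: middle of its front face at worktop level; x points into the unit, z up. Seen from the robot the unit stands ahead and its front faces right (-y): its yaw is 1.37 to 1.77 rad. Its top board reaches 14 mm in front of the front face. Only the top drawer moves; the lower front (z 14 to 72) is fixed, 16 mm out, its lip 25 out.
- drawer (a joint): How far the top drawer is out, in m: 0 = fully home, 0.165 = its limit. Starts at 0.138 to 0.153. A wooden stop on the rail catches a cleat under the drawer at 0.132: with its front down it cannot be pushed in past that. With the front raised it slides in (about 1.5 N of friction); keep it raised for the first 35 mm past 0.132, then the front may be let down.
- lip_edge (a point): Middle of the lower outer edge of the drawer's lip pull, a ledge 180 wide, 14 thick (upward from here), 29 out from the front board, which goes on 56 below it. 138 above the worktop with the front down. Lifting here (5 to 8 N) tips the drawer about its rear; 16 mm up clears the stop, 20 to 24 is ample, 32 the limit; let go, it falls back. Axes as the drawer's (x into the unit, z tips with it).
- drawer_floor (a point): Free point on the drawer floor's upper face, midway between the sides, 60 behind the front board's inner face, 98 above the worktop with the front down; moves with the drawer, axes as the unit's. The drawer is 235 (x) by 300 (y) inside, walls 52 high; its front 138 mm or more lie open at the start. The other tins lie about 110 to either side.
- polish_tin: The tin to put away: round, black and bare metal, 55 diameter, 22.5 high, about 70 g, on the worktop in front of the drawer (-y), at one of two places. Origin: centre of its underside, z up.
- tin_left: A tin like it, in the drawer, on the side nearer the robot (unit's +y). Origin: centre of its underside.
- tin_right: A tin like it, in the drawer, on the side farther from the robot (unit's -y). Origin: centre of its underside.
- dauber: Small wooden polish dauber, 135 long, 22 high, lying across the drawer about 60 mm behind the free spot. Origin: under its middle; its length runs along its y axis.
- mug: Red ceramic mug, 82 diameter, 92 high, at the other of the two places; handle at its +y, reaching about 70 from its centre. Origin: centre of its underside. To be left alone.
- brush: Bristle shoe brush, 55 by 165 by 40 high, on top of the drawer unit. Origin: centre of its underside. To be left alone.
- jar: Glass jar, 72 diameter, 110 high, on top of the drawer unit. Origin: centre of its underside. To be left alone.
Mind the look-alikes: they are no part of the job. What is shaped like the tin_right but green is not meant.

How it is judged:
By the outcome, as a careful person would: the job done as asked, in the order asked, and still so for the second after the job is handed in, with the robot touching nothing.
It also fails if it takes over 48 s, if anything falls off the work surface, if the arm or the gripper's body presses on something with over 40 N, if the wrist force passes 120 N, or if a joint passes its speed limit or range.

## Working session

There is one attempt and no reset: what is moved stays moved. The work goes in short steps, Python scripts to look and compute and a tool call to move; the robot and the scene stay as the last step left them, time stands still between calls to the robot, and variables do not carry over. Pictures are saved under pics/ and viewed, and the job is handed in when it is done.

Besides the shell and the picture viewer there is one more tool, called after "Call:" as name(argument=value, ...) on one line, values as JSON. move_arm: Moves the arm, as the interface text tells. Its arguments: {"type":"object","properties":{"commands":{"type":"array","items":{"type":"array","items":{"type":"number"}}},"squeeze":{"type":"number"}},"required":["commands"]}

```bash
ls; mkdir -p pics; python3 - <<'E'
from cell import robot, grab_frame, calibration
import cv2,numpy as np
np.set_printoptions(precision=4,suppress=True)
print(robot.state())
for n in ["scene","top","wrist"]:
    print(n,calibration(n))
    cv2.imwrite(f"pics/{n}0.png",grab_frame(n)[:,:,::-1])
E
```

```text
pics
{'t': 0.0, 'joint_positions': array([-1.223 ,  0.0534,  1.6143, -0.    ,  1.476 , -0.119 ]), 'joint_velocities': array([-0.001 ,  0.0003,  0.0024, -0.0005, -0.0008,  0.0011]), 'effort': array([  0.0013, -39.3685, -37.0177,  -0.0001,   0.007 ,   0.    ]), 'tool_pos': array([ 0.281 , -0.5576,  0.2411]), 'ee_rot': array([-1.5729,  0.0002, -2.6748]), 'wrist_force': array([ 0.2053,  0.3426, -0.439 ]), 'torque': array([-0.049 ,  0.    ,  0.0267]), 'grip_width': 1.0026071942346495}
scene {'K': array([[415.7307,   0.    , 316.5738],
       [  0.    , 415.7307, 203.9947],
       [  0.    ,   0.    ,   1.    ]]), 'view': array([[ 0.692 ,  0.7216,  0.0209, -0.3837],
       [-0.4675,  0.4258,  0.7747,  0.2026],
       [ 0.5501, -0.5459,  0.632 , -1.3089],
       [ 0.    ,  0.    ,  0.    ,  1.    ]])}
top {'K': array([[367.548 ,   0.    , 318.1483],
       [  0.    , 367.548 , 197.5097],
       [  0.    ,   0.    ,   1.    ]]), 'view': array([[-0.0225, -0.9996, -0.0186, -0.003 ],
       [ 0.9946, -0.0243,  0.101 , -0.5658],
       [-0.1014, -0.0162,  0.9947, -0.9668],
       [ 0.    ,  0.    ,  0.    ,  1.    ]])}
wrist {'K': array([[281.709 ,   0.    , 319.2862],
       [  0.    , 281.709 , 203.5103],
       [  0.    ,   0.    ,   1.    ]]), 'T_tool_cam': array([[ 0.0006, -0.9629, -0.27  , -0.0685],
       [ 0.    ,  0.27  , -0.9629, -0.132 ],
       [ 1.    ,  0.0005,  0.0002, -0.0003],
       [ 0.    ,  0.    ,  0.    ,  1.    ]])}
```

View pics/scene0.png

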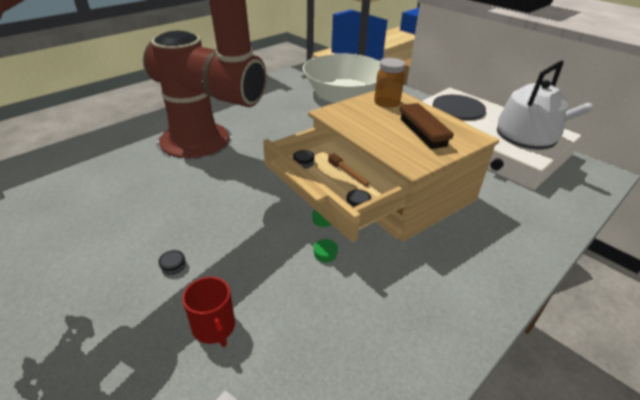

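View pics/top0.png

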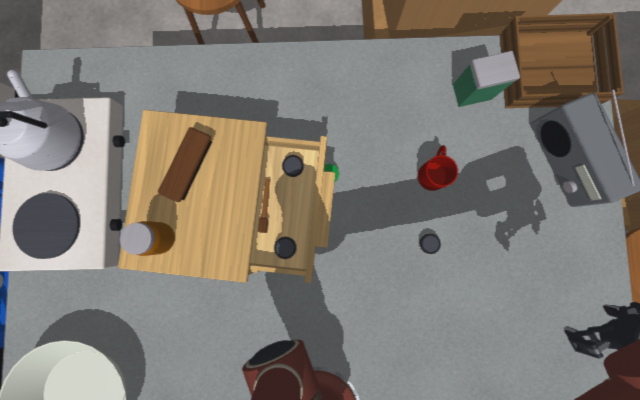

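View pics/wrist0.png

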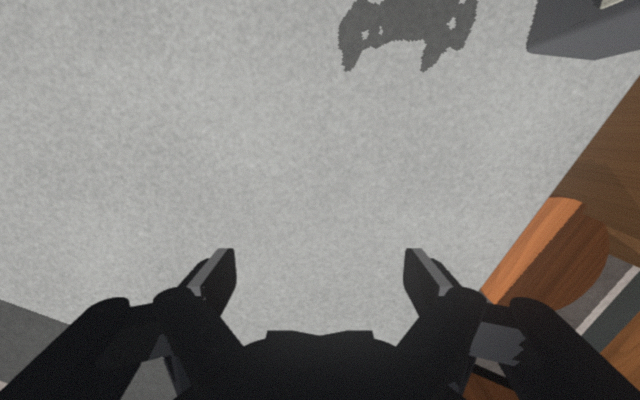

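Scene and top show:
- The black tin is on the worktop at top (430,243) and scene (172,261).
- The red mug is at top (438,170).
- The two drawer tins are at top (292,165) and (285,247).
- Green look-alikes sit at or under the drawer front, top (330,172), scene (325,250) and (322,217).

The wrist camera sees only bare worktop. Candidates for the tin are black (430,243), which I chose, green (330,172), and the drawer tins (292,165) and (285,247), which are already in place.

```bash
cat > h.py <<'E'
import numpy as np,cv2
from cell import robot,grab_frame,calibration
np.set_printoptions(precision=4,suppress=True)
def ray(n,px,TW=None):
    c=calibration(n);K=c["K"]
    d=np.linalg.inv(K)@np.array([px[0],px[1],1.]);d=np.array([d[0],-d[1],-d[2]])
    if n=="wrist": M=TW@c["T_tool_cam"]
    else: M=np.linalg.inv(c["view"])
    return M[:3,3],M[:3,:3]@d
def onz(n,px,z,TW=None):
    o,d=ray(n,px,TW);return o+d*(z-o[2])/d[2]
def two(n1,p1,n2,p2):
    o1,d1=ray(n1,p1);o2,d2=ray(n2,p2)
    s=np.linalg.lstsq(np.c_[d1,-d2],o2-o1,rcond=None)[0]
    a=o1+d1*s[0];b=o2+d2*s[1];return (a+b)/2,np.linalg.norm(a-b)
def pose(st):
    from scipy.spatial.transform import Rotation as R
    T=np.eye(4);T[:3,:3]=R.from_euler("xyz",st["ee_rot"]).as_matrix();T[:3,3]=st["tool_pos"];return T
E
python3 - <<'E'
from h import *
t=cv2.imread("pics/top0.png");s=cv2.imread("pics/scene0.png")
a=cv2.resize(t[100:300,220:480],None,fx=3,fy=3,interpolation=cv2.INTER_CUBIC);cv2.imwrite("pics/top_crop.png",a)
b=cv2.resize(s[120:290,140:410],None,fx=2.9,fy=2.9,interpolation=cv2.INTER_CUBIC);cv2.imwrite("pics/scene_crop.png",b)
for img,n in((t,"top"),(s,"scene")):
    m=(img.max(2)<75).astype(np.uint8)
    k,l,st,ce=cv2.connectedComponentsWithStats(m)
    for i in range(1,k):
        if 80<st[i,4]<1500: print(n,st[i],ce[i])
E
```

```text
top [235   2  24  41 141] [248.7518  25.9504]
top [190  12  15  32 125] [197.08   31.744]
top [578  16  31  19 106] [595.7642  24.7358]
top [500  18  19  50 434] [509.9078  39.1797]
top [ 593   19   27   73 1360] [606.2243  57.6015]
top [453  66  23  39 477] [464.0922  84.8973]
top [504  79  17  27 280] [512.75    92.0214]
top [542  81  54   8 157] [566.8408  85.9554]
top [  0 111  47  17 328] [ 18.6951 118.8445]
top [ 63 115  21  52 135] [ 77.4444 141.5333]
top [112 135  14  12 136] [118.6103 140.5515]
top [181 139  31  61 231] [195.9394 169.3766]
top [283 155  21  22 185] [293.3135 166.7514]
top [571 163  18  36 119] [578.6134 177.5042]
top [444 167  12  17 125] [449.048 174.624]
top [ 61 196  19  57 170] [ 73.3353 221.8647]
top [110 219  13  12 137] [115.635  224.2774]
top [157 223  16  16 136] [164.6691 230.875 ]
top [419 233  21  21 155] [428.4323 242.5161]
top [275 237  21  22 371] [285.0809 247.4232]
top [  0 347   4  41 101] [  0.8911 363.8515]
top [ 251  368   49   32 1244] [277.0466 385.5844]
scene [  0   0  24  19 191] [7.4607 4.8953]
scene [357   0  13  55 451] [363.2572  27.3259]
scene [471   0  81  13 602] [518.0299   4.0598]
scene [155  31  41  14 425] [175.2188  37.9035]
scene [528  61  35  45 387] [546.5633  78.8191]
scene [243  62  23  40 724] [253.8384  81.7514]
scene [401 110  51  39 551] [425.0508 133.1706]
scene [453 112  31   8 105] [469.9048 116.2476]
scene [499 132  56  17 164] [525.7073 143.6463]
scene [293 150  21  18 281] [303.7117 157.9004]
scene [490 159  13  12 114] [496.4561 164.1404]
scene [347 190  15  16 119] [352.1849 198.042 ]
scene [585 238  55  36 814] [614.0872 255.5651]
scene [159 252  27  24 290] [173.5414 266.4345]
scene [524 303  22  31 119] [532.4958 322.1597]
```

View pics/top_crop.png

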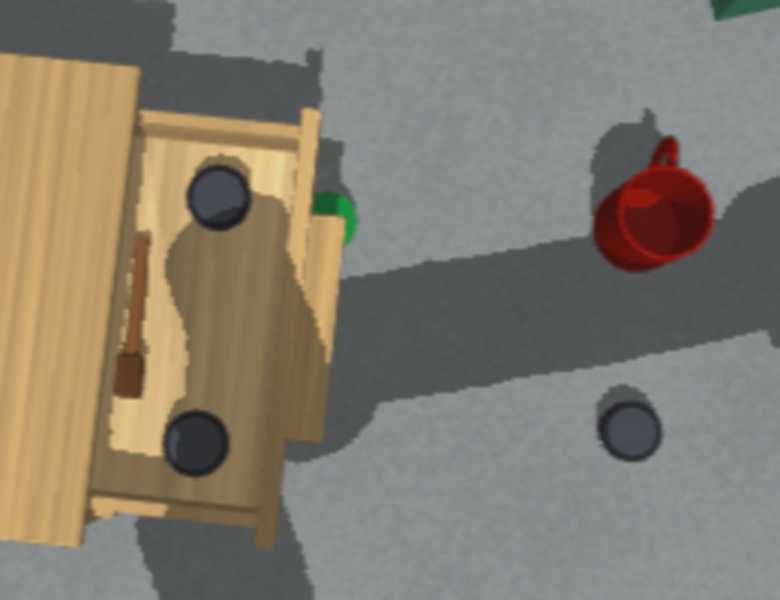

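View pics/scene_crop.png

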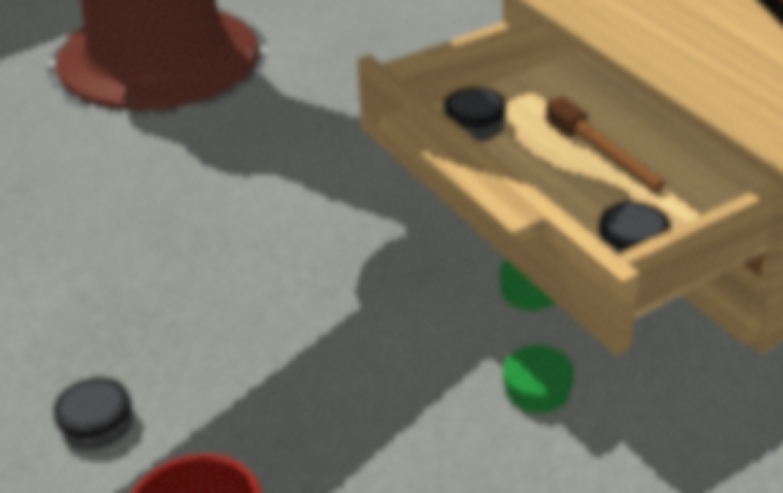

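```bash
python3 - <<'E'
from h import *
T=lambda u,v:(u/3+220-.33,v/3+100-.33)
S=lambda u,v:(u/2.9+140-.33,v/2.9+120-.33)
def cmp(name,t,s,z):
    p,e=two("top",T(*t),"scene",S(*s));print(name,"two",p,"gap %.4f"%e,"top@z",onz("top",T(*t),z)[:2],"scene@z",onz("scene",S(*s),z)[:2])
cmp("tin",(630,431),(93,406),.0225)
cmp("tinL",(196,442),(474,106),.1205)
cmp("tinR",(219,198),(634,224),.1205)
cmp("board far outer",(320,110),(636,275),.150)
cmp("board near outer",(275,548),(361,62),.150)
cmp("lip far outer",(344,217),(515,232),.152)
for a,z in (((305,110),.150),((258,545),.150),((322,441),.152),((322,441),.15),((139,66),.186),((80,546),.186)): print(a,onz("top",T(*a),z))
E
```

```text
tin two [ 0.4353 -0.3131  0.0201] gap 0.0013 top@z [ 0.4357 -0.3118] scene@z [ 0.4372 -0.3143]
tinL two [0.4367 0.0647 0.1191] gap 0.0021 top@z [0.4374 0.0654] scene@z [0.4377 0.0624]
tinR two [0.6373 0.0436 0.1191] gap 0.0005 top@z [0.6372 0.0436] scene@z [0.6383 0.0419]
board far outer two [ 0.7024 -0.0385  0.1567] gap 0.0080 top@z [ 0.7013 -0.0414] scene@z [ 0.6998 -0.0287]
board near outer two [0.3571 0.0037 0.1511] gap 0.0044 top@z [0.3556 0.002 ] scene@z [0.3571 0.0065]
lip far outer two [ 0.6131 -0.0585  0.1519] gap 0.0004 top@z [ 0.6132 -0.0583] scene@z [ 0.613  -0.0587]
(305, 110) [ 0.7016 -0.0293  0.15  ]
(258, 545) [0.3582 0.0151 0.15  ]
(322, 441) [ 0.437  -0.0364  0.152 ]
(322, 441) [ 0.437  -0.0364  0.15  ]
(139, 66) [0.7303 0.0988 0.186 ]
(80, 546) [0.3645 0.1458 0.186 ]
```

Call:
move_arm(commands=[[-25,0,-15,0,1],[-25,0,-15,0,1],[-25,0,-15,0,1],[-25,0,-15,0,1],[-25,0,-15,0,1]], squeeze=30)

```text
t: 0.57
tool_pos: [0.3595, -0.4336, 0.2418]
ee_rot: [-1.571, -0.0, -2.675]
wrist_force: [1.2, 0.3, -0.7]
grip_width: 1.001
```

Call:
move_arm(commands=[[-25,0,-15,0,1],[-25,0,-15,0,1],[-25,0,-15,0,1],[-25,0,-15,0,1],[-24,0,-15,0,1]])

```text
t: 0.98
tool_pos: [0.4366, -0.3106, 0.242]
ee_rot: [-1.571, -0.0, -2.675]
wrist_force: [-0.3, 0.1, 0.5]
grip_width: 1.001
```

Call:
move_arm(commands=[[0,10,0,-0.1,1],[0,10,0,-0.1,1],[0,10,0,-0.1,1],[0,10,0,-0.1,1],[0,10,0,-0.1,1]])

```text
t: 1.4
tool_pos: [0.436, -0.3118, 0.1915]
ee_rot: [-1.571, 0.0, -2.169]
wrist_force: [0.5, -0.1, 0.1]
grip_width: 0.996
```

Call:
move_arm(commands=[[0,10,0,-0.1,1],[0,10,0,-0.1,1],[0,10,0,-0.1,1],[0,10,0,-0.1,1],[0,0,0,-0.078,1]])

```text
t: 1.82
tool_pos: [0.4348, -0.3109, 0.1493]
ee_rot: [-1.575, 0.003, -1.692]
wrist_force: [-0.3, 0.5, 0.7]
grip_width: 0.998
```

```bash
python3 - <<'E'
from h import *
s=robot.state();T=pose(s)
print(s["t"],s["tool_pos"],s["ee_rot"],s["wrist_force"])
im=grab_frame("wrist");cv2.imwrite("pics/w1.png",im[:,:,::-1])
m=(im.max(2)<75).astype(np.uint8)
k,l,st,ce=cv2.connectedComponentsWithStats(m)
for i in range(1,k):
    if st[i,4]>300: print(st[i],ce[i],onz("wrist",ce[i],.0225,T))
E
```

```text
1.8167 [ 0.4348 -0.3109  0.1493] [-1.5747  0.0029 -1.6922] [-0.2727  0.4927  0.7186]
[293 174  56  55 764] [321.7291 198.1859] [ 0.4367 -0.3093  0.0225]
[    0   249   640   151 48205] [318.978 350.586] [ 0.4127 -0.4833  0.0225]
```

View pics/w1.png

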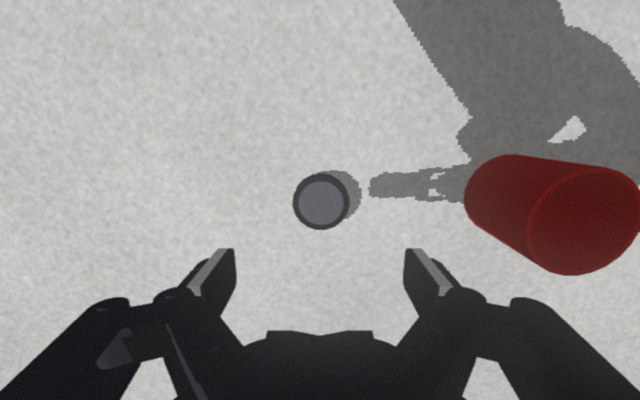

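The wrist crop shows a single bare-metal/black tin at (321,202), centred between the fingers, with the mug to the right at (570,210). The tin is confirmed at about (0.436,-0.311), so I'm descending.

Call:
move_arm(commands=[[0,30,1,0,1],[0,30,0,0,1],[0,30,0,0,1],[0,25,0,0,1],[0,15,0,0,1]])

```text
t: 2.28
tool_pos: [0.4356, -0.3108, 0.0191]
ee_rot: [-1.574, 0.003, -1.699]
wrist_force: [0.2, 0.3, 0.0]
grip_width: 1.001
```

Call:
move_arm(commands=[[0,8,0,0,1],[0,0,0,0,1],[0,0,0,0,0.4],[0,0,0,0,0.4],[0,0,0,0,0.4]])

```text
t: 2.7
tool_pos: [0.4383, -0.3133, 0.0164]
ee_rot: [-1.568, -0.002, -1.697]
wrist_force: [3.0, -1.8, 1.2]
grip_width: 0.629
```

Call:
move_arm(commands=[[0,0,0,0,0.4],[0,0,0,0,0.4],[0,0,0,0,0.4],[0,0,0,0,0.4],[0,0,0,0,0.4]])

```text
t: 3.12
tool_pos: [0.4383, -0.3134, 0.0164]
ee_rot: [-1.568, -0.002, -1.697]
wrist_force: [-0.9, 0.6, 6.8]
grip_width: 0.628
```

Call:
move_arm(commands=[[0,-10,0,0,0.4],[0,-30,0,0,0.4],[0,-40,0,0,0.4],[0,-40,0,0,0.4],[0,-40,0,0,0.4]])

```text
t: 3.53
tool_pos: [0.4365, -0.3116, 0.1761]
ee_rot: [-1.571, 0.0, -1.697]
wrist_force: [0.5, -0.9, 0.1]
grip_width: 0.628
```

Call:
move_arm(commands=[[0,-40,0,0,0.4],[0,-10,0,0,0.4],[0,0,0,0,0.4],[0,0,0,0,0.4],[0,0,0,0,0.4]])

```text
t: 3.95
tool_pos: [0.4361, -0.3113, 0.2217]
ee_rot: [-1.574, 0.002, -1.697]
wrist_force: [-0.4, 0.8, -1.5]
grip_width: 0.627
```

```bash
python3 - <<'E'
from h import *
s=robot.state()
print(s["t"],s["tool_pos"],s["ee_rot"],s["wrist_force"],s["grip_width"])
cv2.imwrite("pics/w2.png",grab_frame("wrist")[:,:,::-1])
im=grab_frame("scene");cv2.imwrite("pics/s2.png",cv2.resize(im[50:350,50:450,::-1],None,fx=2,fy=2))
T=pose(s);e=np.array([np.cos(1.445),np.sin(1.445),0])
tgt=np.array([.5375,.053,.2])
print("tool shift mm",1000*T[:3,:3].T@(tgt-s["tool_pos"]))
E
```

```text
3.95 [ 0.4361 -0.3113  0.2217] [-1.5742  0.0025 -1.6968] [-0.3768  0.7909 -1.4888] 0.6267545271107615
tool shift mm [-374.0708   22.4576   54.8937]
```

View pics/w2.png

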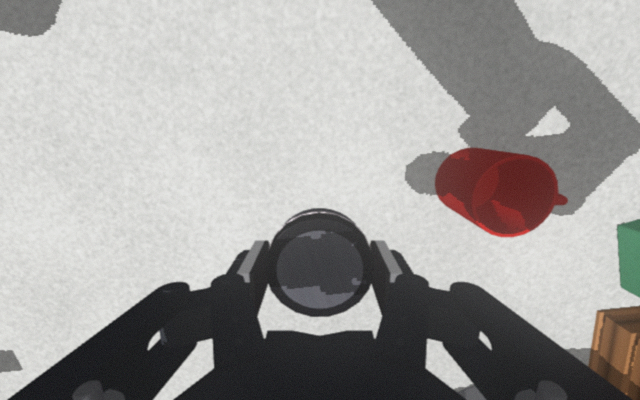

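View pics/s2.png

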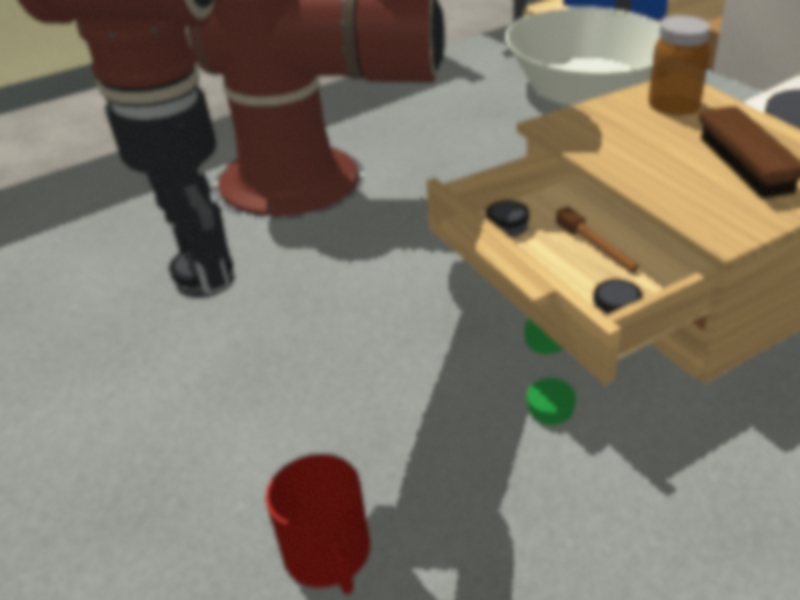

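The tin is held level: w2 shows it at (320,272) between the pads, and the scene view agrees. Carrying it over the drawer now.

Call:
move_arm(commands=[[-15,0,3,0,0.4],[-30,0,5,0,0.4],[-37,0,6,0,0.4],[-37,0,6,0,0.4],[-37,0,6,0,0.4]])

```text
t: 4.47
tool_pos: [0.4818, -0.159, 0.222]
ee_rot: [-1.574, 0.001, -1.698]
wrist_force: [1.0, -0.2, -0.4]
grip_width: 0.63
```

Call:
move_arm(commands=[[-37,0,6,0,0.4],[-37,0,5,0,0.4],[-37,0,5,0,0.4],[-37,0,5,0,0.4],[-32,0,4,0,0.4]])

```text
t: 4.88
tool_pos: [0.5292, 0.0171, 0.2221]
ee_rot: [-1.574, 0.0, -1.696]
wrist_force: [0.8, 0.1, -1.6]
grip_width: 0.63
```

Call:
move_arm(commands=[[-22,0,2,0,0.4],[-13,0,2,0,0.4],[-3,0,0,0,0.4],[0,0,0,0,0.4],[0,0,0,0,0.4]])

```text
t: 5.3
tool_pos: [0.5383, 0.051, 0.2235]
ee_rot: [-1.572, -0.001, -1.698]
wrist_force: [0.0, -0.3, -0.2]
grip_width: 0.626
```

```bash
python3 - <<'E'
from h import *
s=robot.state()
print(s["t"],s["tool_pos"],s["ee_rot"],s["wrist_force"],s["grip_width"])
cv2.imwrite("pics/w3.png",grab_frame("wrist")[:,:,::-1])
im=grab_frame("scene");cv2.imwrite("pics/s3.png",cv2.resize(im[50:300,200:520,::-1],None,fx=2.3,fy=2.3))
T=pose(s)
tgt=np.array([.5375,.053,.13])
print("tool shift mm",1000*T[:3,:3].T@(tgt-s["tool_pos"]))
E
```

```text
5.3 [0.5383 0.051  0.2235] [-1.5721 -0.0008 -1.6976] [ 0.0298 -0.2565 -0.1692] 0.6264484512409303
tool shift mm [-1.9977 93.5422 -0.9407]
```

View pics/w3.png

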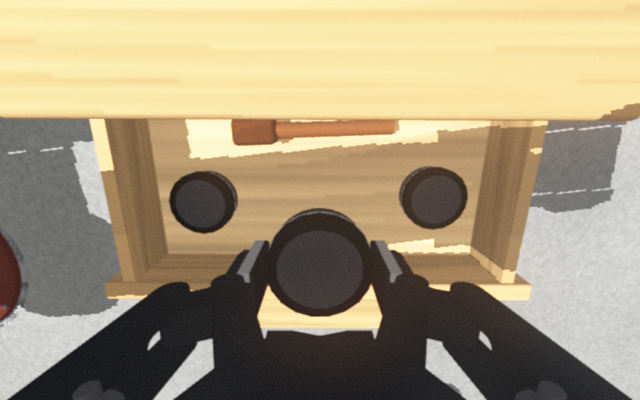

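View pics/s3.png

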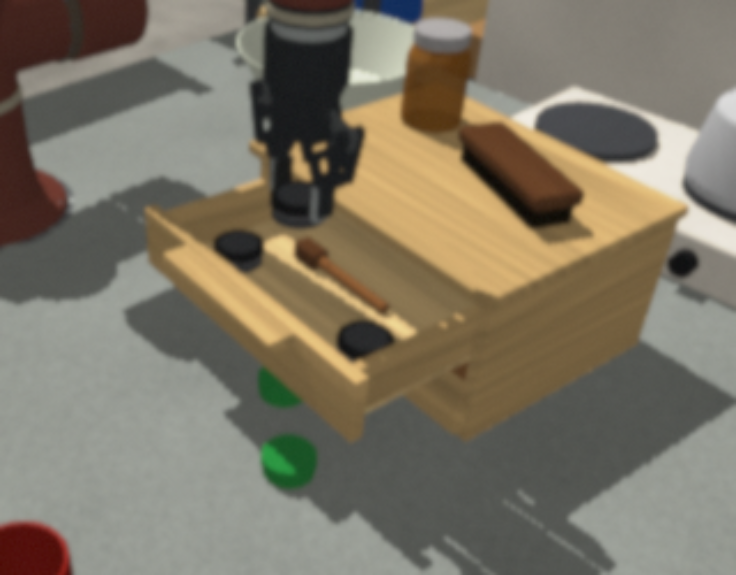

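The tin is centred between the two drawer tins at wrist (203,200) and (433,197), clear of the front board and of the dauber at (315,128). Lowering.

Call:
move_arm(commands=[[-2,25,0,0,0.4],[0,30,0,0,0.4],[0,25,0,0,0.4],[0,15,0,0,0.4],[0,5,0,0,0.4]])

```text
t: 5.82
tool_pos: [0.5366, 0.0527, 0.1207]
ee_rot: [-1.577, -0.001, -1.699]
wrist_force: [-0.0, 0.5, -0.9]
grip_width: 0.628
```

Call:
move_arm(commands=[[0,2,0,0,0.4],[0,2,0,0,0.4],[0,1,0,0,0.4],[0,0,0,0,0.4],[0,0,0,0,0.4]])

```text
t: 6.23
tool_pos: [0.5397, 0.0538, 0.1206]
ee_rot: [-1.569, 0.0, -1.697]
wrist_force: [0.4, 0.3, -0.6]
grip_width: 0.629
```

Call:
move_arm(commands=[[0,1,0,0,0.4],[0,1,0,0,0.4],[0,1,0,0,0.4],[0,0,0,0,0.4],[0,0,0,0,0.4]])

```text
t: 6.65
tool_pos: [0.5388, 0.0539, 0.1162]
ee_rot: [-1.571, -0.0, -1.697]
wrist_force: [-1.0, 0.1, -1.8]
grip_width: 0.63
```

```bash
python3 - <<'E'
from h import *
s=robot.state()
print(s["t"],s["tool_pos"],s["ee_rot"],s["wrist_force"],s["effort"])
im=grab_frame("scene");cv2.imwrite("pics/s4.png",cv2.resize(im[100:250,240:440,::-1],None,fx=4,fy=4))
s=robot.state();print(s["t"],s["tool_pos"],s["wrist_force"])
E
```

```text
6.65 [0.5388 0.0539 0.1162] [-1.5711 -0.     -1.6967] [-0.9538  0.0605 -1.8211] [ -0.0003 -33.1194 -34.5622  -0.0014   0.0004   0.    ]
6.7 [0.5389 0.0539 0.1162] [-1.0621 -0.359  -0.7738]
```

View pics/s4.png

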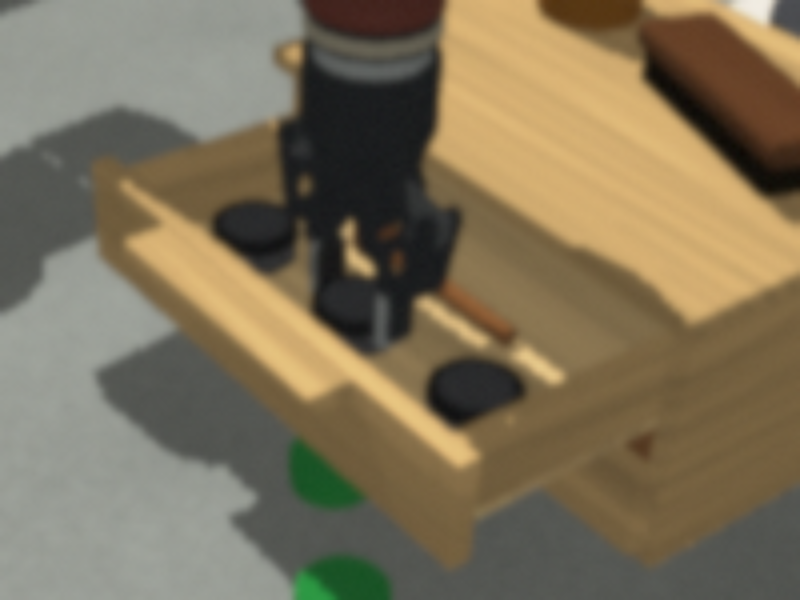

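The tin is just above the floor between the other two.

Call:
move_arm(commands=[[0,1,0,0,0.4],[0,1,0,0,0.4],[0,0.5,0,0,0.4],[0,0,0,0,0.4],[0,0,0,0,0.4]])

```text
t: 7.12
tool_pos: [0.539, 0.0539, 0.1143]
ee_rot: [-1.571, 0.0, -1.697]
wrist_force: [-1.9, 0.5, 4.7]
grip_width: 0.628
```

```bash
python3 - <<'E'
from h import *
s=robot.state();print(s["tool_pos"],s["wrist_force"])
E
```

```text
[0.539  0.0539 0.1143] [-1.9214  0.5149  4.7278]
```

Contact at 0.1143, as expected. Releasing and rising.

Call:
move_arm(commands=[[0,0,0,0,0.75],[0,0,0,0,0.85],[0,0,0,0,0.85],[0,0,0,0,0.85],[0,0,0,0,0.85]])

```text
t: 7.53
tool_pos: [0.5389, 0.0538, 0.1136]
ee_rot: [-1.571, -0.0, -1.697]
wrist_force: [-0.8, -0.4, 0.7]
grip_width: 0.852
```

Call:
move_arm(commands=[[0,-8,0,0,0.85],[0,-15,0,0,0.85],[0,-35,0,0,0.85],[0,-40,0,0,1],[0,-40,0,0,1]])

```text
t: 7.95
tool_pos: [0.5382, 0.0539, 0.2531]
ee_rot: [-1.572, -0.0, -1.697]
wrist_force: [0.0, 0.4, 0.3]
grip_width: 0.999
```

```bash
python3 - <<'E'
from h import *
s=robot.state();T=pose(s)
print(s["t"],s["tool_pos"],s["ee_rot"],s["wrist_force"],s["joint_positions"])
cv2.imwrite("pics/w5.png",grab_frame("wrist")[:,:,::-1])
im=grab_frame("scene");cv2.imwrite("pics/s5.png",cv2.resize(im[100:250,240:440,::-1],None,fx=4,fy=4))
E
```

```text
7.95 [0.5382 0.0539 0.2531] [-1.5724 -0.0001 -1.6968] [0.0407 0.4204 0.2535] [-0.0378 -0.1545  1.7947  0.      1.503   0.0882]
```

View pics/w5.png

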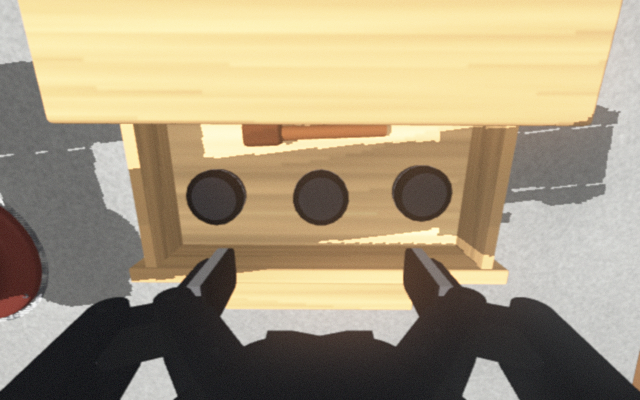

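View pics/s5.png

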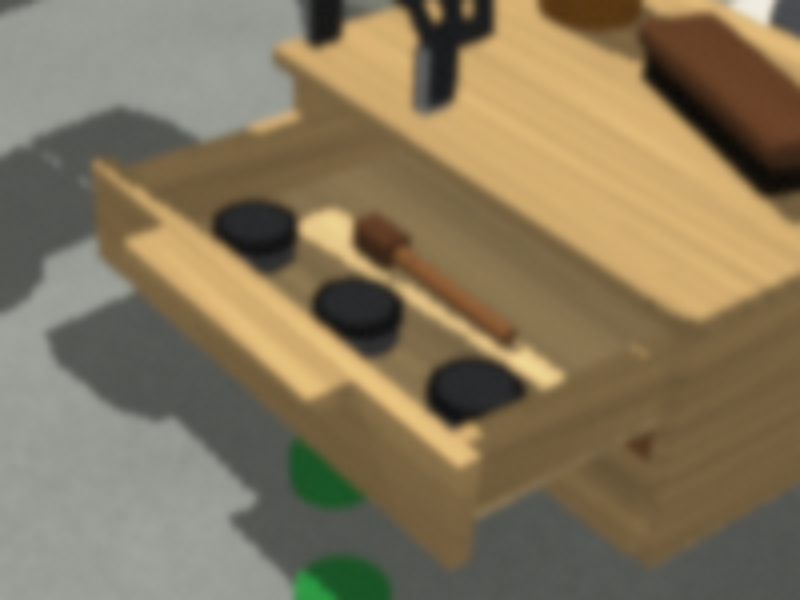

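The tin sits flat between the other two, at wrist (321,198), and the front board and lip edges are visible. Next I measure the front board for the lip grip.

```bash
python3 - <<'E'
from h import *
s=robot.state();T=pose(s)
im=cv2.imread("pics/w5.png")
col=im[225:325,318:324].mean(1).astype(int)
print([(225+i,tuple(c)) for i,c in enumerate(col) if i>15 and i<95 and i%1==0 and np.abs(col[i]-col[i-1]).sum()>20])
e=np.array([np.cos(1.445),np.sin(1.445)]);f=np.array([-e[1],e[0]])
for n,p,z in (("inner@318",(318,268),.15),("outer",(318,280),.15),("lip",(318,309),.152),("tin",(321,197),.1205),("tinA",(216,196),.1205),("tinB",(422,192),.1205),("lipL",(228,307),.152),("lipR",(411,308),.152)):
    q=onz("wrist",p,z,T)[:2];print(n,q,"ux %.4f uy %.4f"%(q@e,q@f))
E
```

```text
[(241, (np.int64(151), np.int64(204), np.int64(231))), (242, (np.int64(168), np.int64(222), np.int64(244))), (243, (np.int64(129), np.int64(177), np.int64(216))), (244, (np.int64(106), np.int64(147), np.int64(182))), (245, (np.int64(86), np.int64(126), np.int64(160))), (246, (np.int64(79), np.int64(115), np.int64(149))), (268, (np.int64(96), np.int64(136), np.int64(174))), (269, (np.int64(122), np.int64(174), np.int64(218))), (270, (np.int64(149), np.int64(210), np.int64(242))), (271, (np.int64(165), np.int64(228), np.int64(249))), (283, (np.int64(157), np.int64(220), np.int64(245))), (309, (np.int64(180), np.int64(213), np.int64(234))), (310, (np.int64(200), np.int64(209), np.int64(218)))]
inner@318 [ 0.5353 -0.0096] ux 0.0577 uy -0.5323
outer [ 0.5337 -0.0224] ux 0.0447 uy -0.5323
lip [ 0.5297 -0.0534] ux 0.0135 uy -0.5322
tin [0.5466 0.0523] ux 0.1205 uy -0.5358
tinA [0.4432 0.0669] ux 0.1220 uy -0.4313
tinB [0.6477 0.0443] ux 0.1252 uy -0.6370
lipL [ 0.4419 -0.0389] ux 0.0169 uy -0.4433
lipR [ 0.622  -0.0651] ux 0.0135 uy -0.6253
```

```bash
python3 - <<'E'
import cv2
im=cv2.imread("pics/w5.png")
cv2.imwrite("pics/w5c.png",cv2.resize(im[150:330,120:520],None,fx=2,fy=2,interpolation=cv2.INTER_CUBIC))
E
```

```text
(no output)
```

View pics/w5c.png

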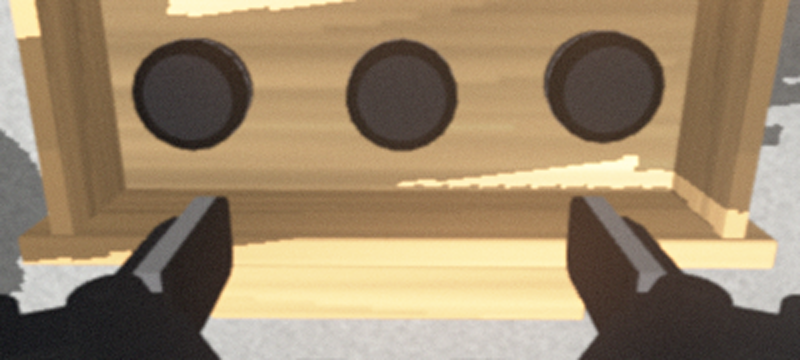

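Call:
move_arm(commands=[[20,0,0,-0.12,0.7],[20,0,0,0,0.7],[20,0,0,0,0.7],[15,0,0,0,0.7],[8,0,0,0,0.7]])

```text
t: 8.47
tool_pos: [0.5359, -0.0304, 0.252]
ee_rot: [-1.571, -0.0, -1.578]
wrist_force: [-0.7, 1.3, 0.3]
grip_width: 0.702
```

Call:
move_arm(commands=[[0,0,0,-0.121,0.7],[0,0,0,-0.121,0.7],[0,0,0,-0.121,0.7],[0,0,0,-0.121,0.7],[0,0,0,-0.121,0.7]])

```text
t: 8.88
tool_pos: [0.536, -0.0287, 0.2518]
ee_rot: [-1.571, 0.0, -0.966]
wrist_force: [-0.2, -0.2, -0.1]
grip_width: 0.699
```

Call:
move_arm(commands=[[0,0,0,-0.121,0.7],[0,0,0,-0.121,0.7],[0,0,0,-0.121,0.7],[0,0,0,-0.121,0.7],[0,0,0,-0.121,0.7]])

```text
t: 9.3
tool_pos: [0.536, -0.0286, 0.2518]
ee_rot: [-1.571, 0.0, -0.36]
wrist_force: [0.6, -0.5, -0.1]
grip_width: 0.695
```

Call:
move_arm(commands=[[0,0,0,-0.121,0.7],[0,0,0,-0.12,0.7],[0,0,0,0,0.7],[0,0,0,0,0.7],[0,0,0,0,0.7]])

```text
t: 9.72
tool_pos: [0.536, -0.0288, 0.2518]
ee_rot: [-1.571, 0.0, -0.128]
wrist_force: [0.2, -0.4, -0.8]
grip_width: 0.7
```

```bash
cat >> h.py <<'E'
e=np.array([np.cos(1.445),np.sin(1.445)]);f=np.array([-e[1],e[0]])
def rep():
    s=robot.state();p=s["tool_pos"][:2]
    print("t %.2f"%s["t"],s["tool_pos"],s["ee_rot"],"ux %.4f uy %.4f"%(p@e,p@f),"F",s["wrist_force"],"g %.3f"%s["grip_width"])
    return s
E
python3 - <<'E'
from h import *
s=rep()
tgt=np.r_[.0370*e-.527*f,.2]
print(1000*pose(s)[:3,:3].T@(tgt-s["tool_pos"]))
cv2.imwrite("pics/w6.png",grab_frame("wrist")[:,:,::-1])
E
```

```text
t 9.72 [ 0.536  -0.0288  0.2518] [-1.5707  0.0001 -0.1281] ux 0.0387 uy -0.5354 F [ 0.1665 -0.4338 -0.8089] g 0.700
[-8.3841 51.8058 -1.7184]
```

View pics/w6.png

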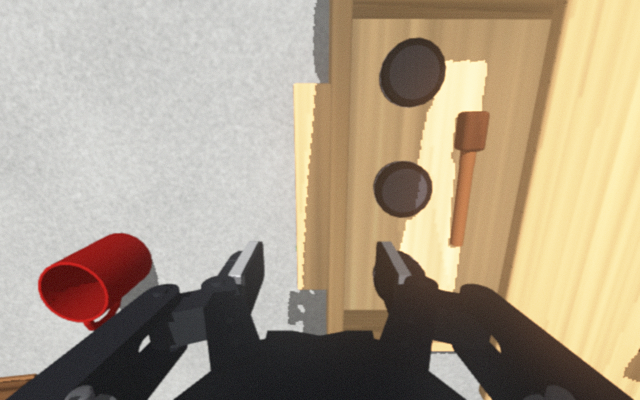

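The lip (u 293) and the board's inner face (u 352) straddle the image centre. The inner finger will pass between the board and the tin at (403,188). Descending.

Call:
move_arm(commands=[[-8,20,-2,0,0.7],[0,30,0,0,0.7],[0,25,0,0,0.7],[0,15,0,0,0.7],[0,5,0,0,0.7]])

```text
t: 10.18
tool_pos: [0.5257, -0.0295, 0.1532]
ee_rot: [-1.57, 0.006, -0.127]
wrist_force: [0.2, 0.9, -0.4]
grip_width: 0.704
```

```bash
python3 - <<'E'
from h import *
s=rep()
cv2.imwrite("pics/w7.png",grab_frame("wrist")[:,:,::-1])
E
```

```text
t 10.18 [ 0.5257 -0.0295  0.1532] [-1.5703  0.0059 -0.1272] ux 0.0367 uy -0.5253 F [ 0.2469  0.8807 -0.4144] g 0.704
```

View pics/w7.png

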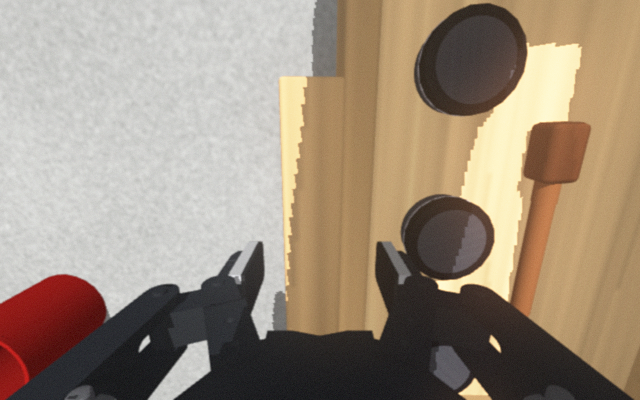

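The fingers straddle the lip and board but sit about 3–4 mm too far out: lip edge u 282, board inner edge about u 376, finger faces at 262 and 378. Shifting 3.5 mm inward before going on down.

Call:
move_arm(commands=[[0,0,3.5,0,0.7],[0,5,0,0,0.7],[0,8,0,0,0.7],[0,5,0,0,0.7],[0,0,0,0,0.7]])

```text
t: 10.65
tool_pos: [0.5277, -0.0263, 0.1377]
ee_rot: [-1.571, 0.002, -0.126]
wrist_force: [-0.1, -0.4, 0.1]
grip_width: 0.7
```

```bash
python3 - <<'E'
from h import *
s=rep()
cv2.imwrite("pics/w8.png",grab_frame("wrist")[:,:,::-1])
E
```

```text
t 10.65 [ 0.5277 -0.0263  0.1377] [-1.5707  0.0017 -0.1258] ux 0.0401 uy -0.5268 F [-0.122  -0.4331  0.0527] g 0.700
```

View pics/w8.png

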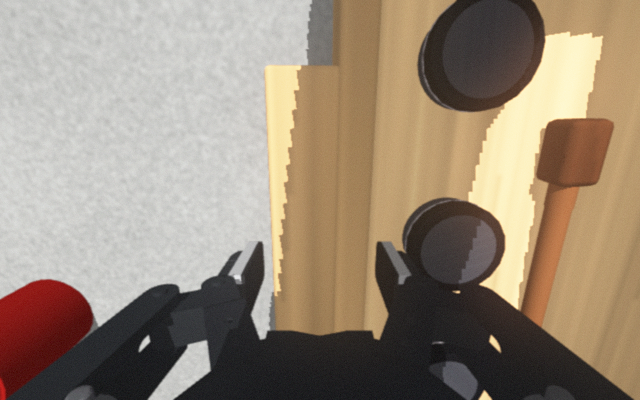

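Now centred (lip 271, inner face 373), with no contact force. Going 5 mm lower and gripping.

Call:
move_arm(commands=[[0,5,0,0,0.7],[0,0,0,0,0.6],[0,0,0,0,0.3],[0,0,0,0,0.3],[0,0,0,0,0.3]], squeeze=60)

```text
t: 11.12
tool_pos: [0.5281, -0.0264, 0.1337]
ee_rot: [-1.571, 0.001, -0.126]
wrist_force: [-1.3, -0.6, -0.0]
grip_width: 0.507
```

Call:
move_arm(commands=[[0,0,0,0,0.3],[0,0,0,0,0.3],[0,-1,0,0,0.3],[0,-2,0,0,0.3],[0,-2,0,0,0.3]])

```text
t: 11.53
tool_pos: [0.5279, -0.0269, 0.1373]
ee_rot: [-1.573, 0.0, -0.125]
wrist_force: [5.6, 1.6, -13.0]
grip_width: 0.509
```

```bash
python3 - <<'E'
from h import *
s=rep()
E
```

```text
t 11.53 [ 0.5279 -0.0269  0.1373] [-1.5731  0.0005 -0.1253] ux 0.0395 uy -0.5271 F [  5.6435   1.6494 -13.0107] g 0.509
```

Call:
move_arm(commands=[[0,-2,0,0,0.3],[0,-2,0,0,0.3],[0,-2,0,0,0.3],[0,-2,0,0,0.3],[0,-2,0,0,0.3]])

```text
t: 11.95
tool_pos: [0.5278, -0.0268, 0.1484]
ee_rot: [-1.572, 0.001, -0.125]
wrist_force: [4.7, -0.6, -14.1]
grip_width: 0.506
```

Call:
move_arm(commands=[[0,-2,0,0,0.3],[0,-2,0,0,0.3],[0,-2,0,0,0.3],[0,-2,0,0,0.3],[0,0,0,0,0.3]])

```text
t: 12.37
tool_pos: [0.528, -0.0263, 0.1573]
ee_rot: [-1.57, 0.001, -0.126]
wrist_force: [0.5, -1.7, -11.0]
grip_width: 0.504
```

```bash
python3 - <<'E'
from h import *
s=rep()
cv2.imwrite("pics/w9.png",grab_frame("wrist")[:,:,::-1])
im=grab_frame("scene");cv2.imwrite("pics/s9.png",cv2.resize(im[100:250,240:440,::-1],None,fx=4,fy=4))
E
```

```text
t 12.37 [ 0.528  -0.0263  0.1573] [-1.5704  0.0009 -0.1258] ux 0.0401 uy -0.5271 F [  0.4966  -1.6511 -10.9537] g 0.504
```

View pics/w9.png

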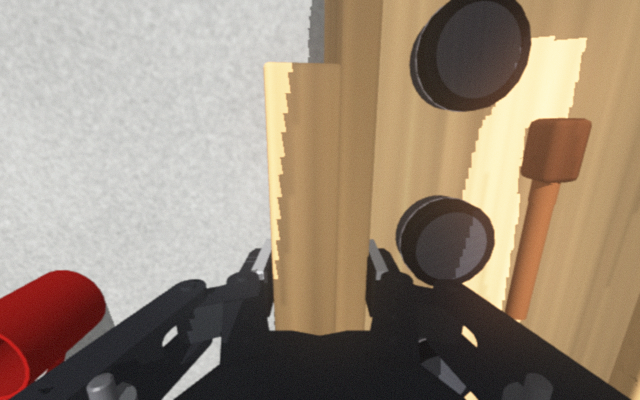

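View pics/s9.png

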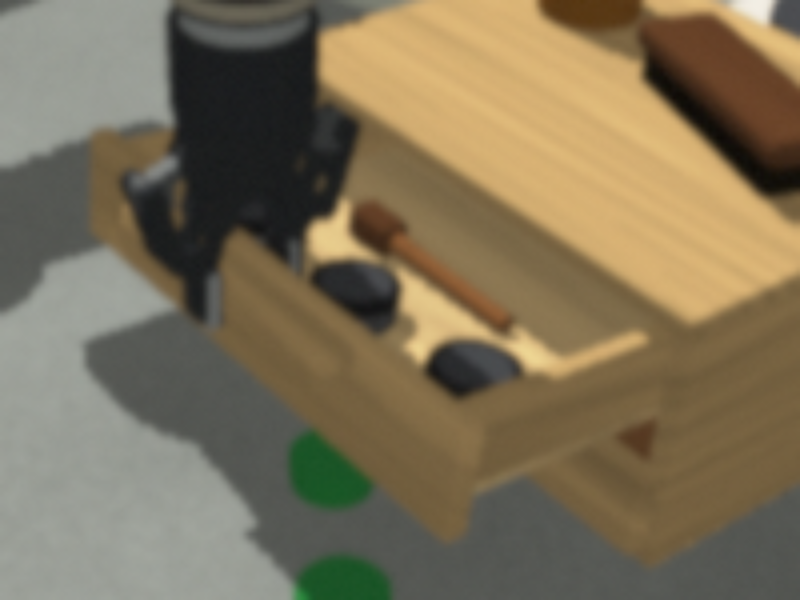

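The front is raised about 23 mm and tins and dauber are unmoved (scene board corner v 160→132). Sliding it in over the stop, gently.

Call:
move_arm(commands=[[0,0,2,0,0.3],[0,0,4,0,0.3],[0,0,4,0,0.3],[0,0,4,0,0.3],[0,0,4,0,0.3]])

```text
t: 12.88
tool_pos: [0.5305, -0.0081, 0.1567]
ee_rot: [-1.571, 0.0, -0.126]
wrist_force: [0.3, -2.7, -10.0]
grip_width: 0.502
```

Call:
move_arm(commands=[[0,0,4,0,0.3],[0,0,4,0,0.3],[0,0,4,0,0.3],[0,0,4,0,0.3],[0,0,4,0,0.3]])

```text
t: 13.3
tool_pos: [0.533, 0.0117, 0.1568]
ee_rot: [-1.571, 0.0, -0.126]
wrist_force: [1.4, -1.4, -10.5]
grip_width: 0.503
```

```bash
python3 - <<'E'
from h import *
s=rep()
cv2.imwrite("pics/w10.png",grab_frame("wrist")[:,:,::-1])
im=grab_frame("scene");cv2.imwrite("pics/s10.png",cv2.resize(im[100:250,240:440,::-1],None,fx=4,fy=4))
E
```

```text
t 13.30 [0.533  0.0117 0.1568] [-1.5708  0.0002 -0.1257] ux 0.0785 uy -0.5274 F [  1.4084  -1.3932 -10.4808] g 0.503
```

View pics/w10.png

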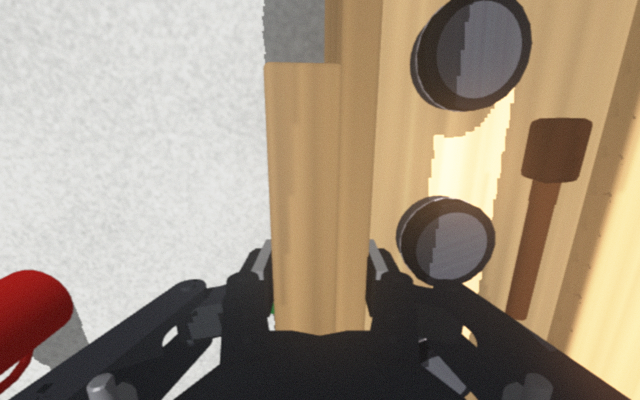

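View pics/s10.png

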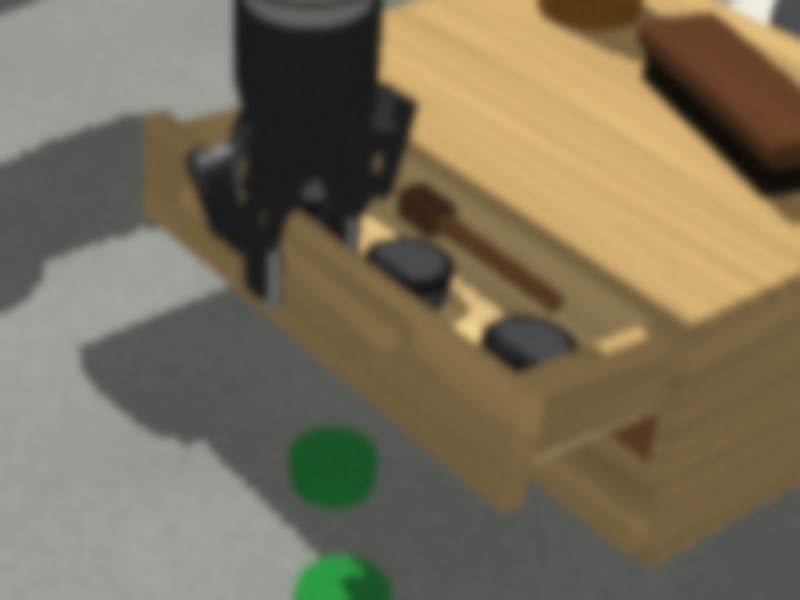

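The drawer has slid 38 mm past the stop and the contents haven't moved. Another 20 mm.

Call:
move_arm(commands=[[0,0,4,0,0.3],[0,0,4,0,0.3],[0,0,4,0,0.3],[0,0,4,0,0.3],[0,0,4,0,0.3]])

```text
t: 13.82
tool_pos: [0.5356, 0.0314, 0.1568]
ee_rot: [-1.571, -0.0, -0.126]
wrist_force: [0.5, -1.3, -9.6]
grip_width: 0.506
```

Call:
move_arm(commands=[[0,0,1,0,0.3],[0,2,0,0,0.3],[0,3,0,0,0.3],[0,3,0,0,0.3],[0,3,0,0,0.3]])

```text
t: 14.23
tool_pos: [0.5361, 0.0332, 0.1469]
ee_rot: [-1.566, -0.001, -0.127]
wrist_force: [-4.7, 0.5, 0.2]
grip_width: 0.505
```

Call:
move_arm(commands=[[0,3,0,0,0.3],[0,3,0,0,0.3],[0,3,0,0,0.3],[0,2,0,0,0.3],[0,1,0,0,0.3]])

```text
t: 14.65
tool_pos: [0.5361, 0.0327, 0.1342]
ee_rot: [-1.569, -0.001, -0.127]
wrist_force: [-6.6, 2.0, 5.2]
grip_width: 0.501
```

```bash
python3 - <<'E'
from h import *
s=rep()
cv2.imwrite("pics/w11.png",grab_frame("wrist")[:,:,::-1])
im=grab_frame("scene");cv2.imwrite("pics/s11.png",cv2.resize(im[100:250,240:440,::-1],None,fx=4,fy=4))
E
```

```text
t 14.65 [0.5361 0.0327 0.1342] [-1.5685 -0.0007 -0.1266] ux 0.0997 uy -0.5277 F [-6.603   2.0359  5.2385] g 0.501
```

View pics/s11.png

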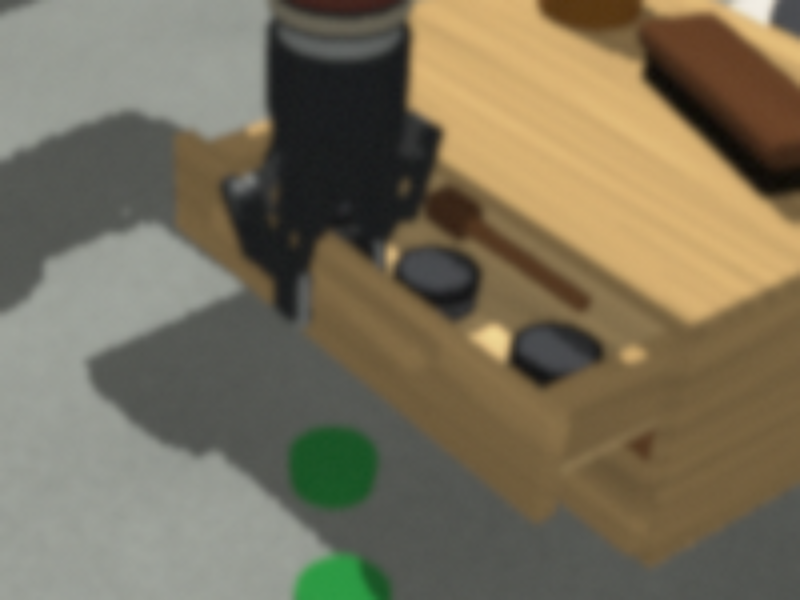

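View pics/w11.png

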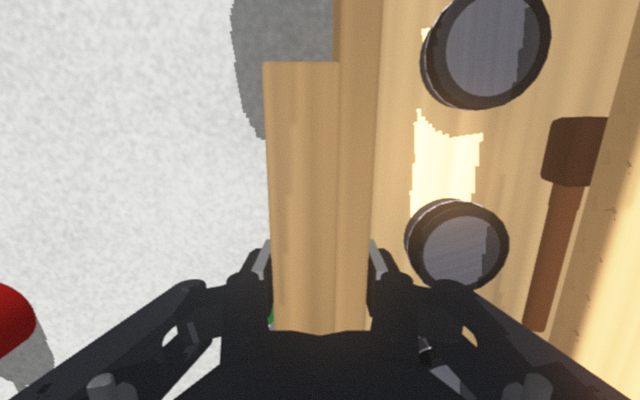

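The front is back down past the stop, with the tins still inside. Releasing, backing off up and out, and shutting the fingers so I can push on the lip.

Call:
move_arm(commands=[[0,0,0,0,0.68],[0,0,0,0,0.68],[0,0,0,0,0.68],[0,-5,0,0,0.68],[0,-15,0,0,0.68]], squeeze=40)

```text
t: 15.17
tool_pos: [0.5344, 0.0317, 0.1519]
ee_rot: [-1.572, 0.004, -0.126]
wrist_force: [-0.7, 0.0, -0.8]
grip_width: 0.681
```

Call:
move_arm(commands=[[0,-25,0,0,0.68],[0,-20,0,0,0.68],[0,-5,-20,0,0.4],[0,0,-30,0,0],[0,0,-20,0,0]])

```text
t: 15.58
tool_pos: [0.5276, -0.0392, 0.2057]
ee_rot: [-1.573, -0.004, -0.125]
wrist_force: [1.1, -0.6, -0.3]
grip_width: 0.261
```

```bash
python3 - <<'E'
from h import *
s=rep()
cv2.imwrite("pics/w12.png",grab_frame("wrist")[:,:,::-1])
im=grab_frame("scene");cv2.imwrite("pics/s12.png",cv2.resize(im[100:250,240:440,::-1],None,fx=4,fy=4))
E
```

```text
t 15.58 [ 0.5276 -0.0392  0.2057] [-1.5732 -0.0036 -0.125 ] ux 0.0273 uy -0.5284 F [ 1.0694 -0.6365 -0.3021] g 0.261
```

View pics/w12.png

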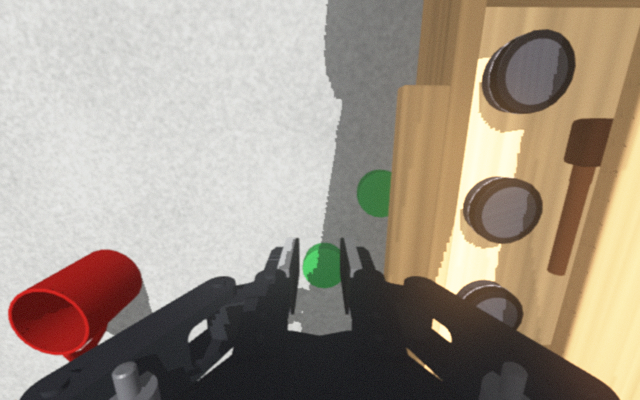

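View pics/s12.png

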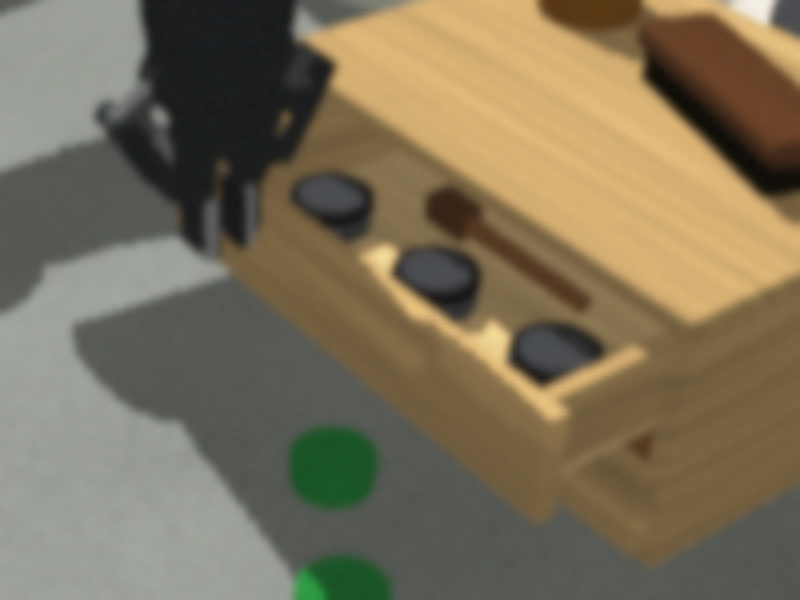

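The drawer is down on the rail with three tins and the dauber inside. The green look-alikes at (378,193) and (322,265) are on the worktop below. I'll turn the wrist back a quarter so the narrow side of the shut fingers faces the lip, then lower.

Call:
move_arm(commands=[[0,0,0,0.12,0],[0,0,0,0.121,0],[0,0,0,0.121,0],[0,0,0,0.121,0],[0,0,0,0.121,0]])

```text
t: 16.1
tool_pos: [0.5272, -0.0369, 0.2041]
ee_rot: [-1.571, -0.001, -0.735]
wrist_force: [0.3, 0.4, 0.3]
grip_width: 0.001
```

Call:
move_arm(commands=[[0,0,0,0.121,0],[0,0,0,0.121,0],[0,0,0,0.121,0],[0,0,0,0.121,0],[0,0,0,0.121,0]])

```text
t: 16.52
tool_pos: [0.5272, -0.0368, 0.2041]
ee_rot: [-1.57, -0.001, -1.34]
wrist_force: [0.1, 0.2, -1.0]
grip_width: 0.006
```

Call:
move_arm(commands=[[0,0,0,0.121,0],[0,0,0,0.121,0],[0,0,0,0.12,0],[0,20,0,0,0],[0,20,0,0,0]])

```text
t: 16.93
tool_pos: [0.5285, -0.0371, 0.1655]
ee_rot: [-1.566, -0.001, -1.696]
wrist_force: [-0.3, 0.3, -0.4]
grip_width: -0.001
```

Call:
move_arm(commands=[[0,15,0,0,0],[0,4,0,0,0],[0,0,0,0,0],[0,0,0,0,0],[0,0,0,0,0]])

```text
t: 17.35
tool_pos: [0.5279, -0.0374, 0.1464]
ee_rot: [-1.568, -0.0, -1.696]
wrist_force: [1.0, 0.1, 0.2]
grip_width: -0.001
```

```bash
python3 - <<'E'
from h import *
s=rep()
cv2.imwrite("pics/w13.png",grab_frame("wrist")[:,:,::-1])
E
```

```text
t 17.35 [ 0.5279 -0.0374  0.1464] [-1.5683 -0.0003 -1.6965] ux 0.0291 uy -0.5284 F [0.9698 0.0567 0.2043] g -0.001
```

View pics/w13.png

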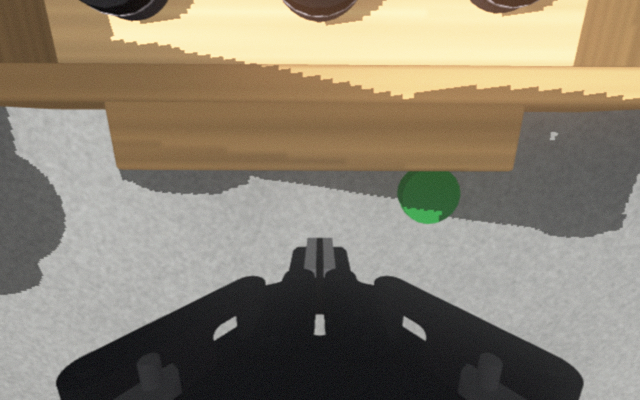

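The shut fingers face the middle of the lip, gap about 37 mm (lip edge v 170). Pushing slowly.

Call:
move_arm(commands=[[-10,0,0,0,0],[-10,0,0,0,0],[-6,0,0,0,0],[-4,0,0,0,0],[-4,0,0,0,0]])

```text
t: 17.82
tool_pos: [0.5313, -0.0028, 0.1449]
ee_rot: [-1.571, -0.0, -1.696]
wrist_force: [0.6, 0.8, 0.2]
grip_width: 0.004
```

Call:
move_arm(commands=[[-4,0,0,0,0],[-4,0,0,0,0],[-5,0,0,0,0],[-5,0,0,0,0],[-5,0,0,0,0]])

```text
t: 18.23
tool_pos: [0.5342, 0.0194, 0.1448]
ee_rot: [-1.571, -0.0, -1.697]
wrist_force: [0.1, -2.5, 0.6]
grip_width: -0.001
```

Call:
move_arm(commands=[[-5,0,0,0,0],[-5,0,0,0,0],[-5,0,0,0,0],[-5,0,0,0,0],[-5,0,0,0,0]])

```text
t: 18.65
tool_pos: [0.5374, 0.0444, 0.1448]
ee_rot: [-1.57, -0.0, -1.697]
wrist_force: [0.4, -0.9, -0.5]
grip_width: -0.001
```

```bash
python3 - <<'E'
from h import *
s=rep()
cv2.imwrite("pics/w14.png",grab_frame("wrist")[:,:,::-1])
im=grab_frame("scene");cv2.imwrite("pics/s14.png",cv2.resize(im[100:250,240:440,::-1],None,fx=4,fy=4))
E
```

```text
t 18.65 [0.5374 0.0444 0.1448] [-1.5704 -0.     -1.6968] ux 0.1115 uy -0.5276 F [ 0.4095 -0.915  -0.5402] g -0.001
```

View pics/w14.png

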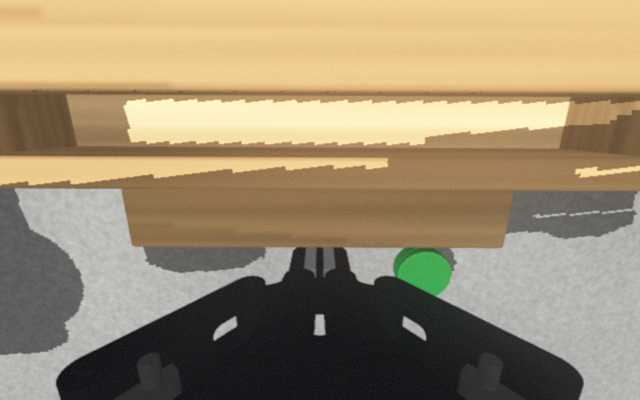

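View pics/s14.png

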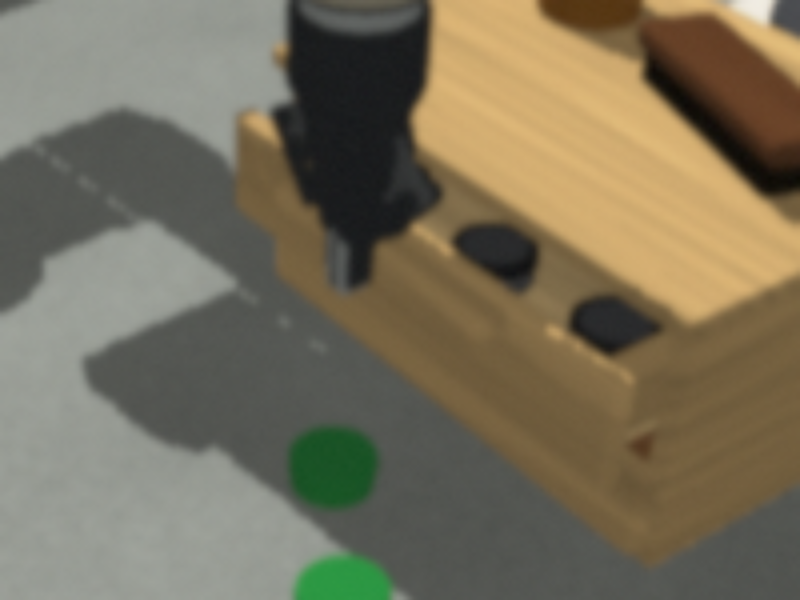

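The drawer is sliding in with the tins staying put. The top board sits ahead, clear of the body. Continuing with about 35 mm to go, creeping at the end.

Call:
move_arm(commands=[[-5,0,0,0,0],[-5,0,0,0,0],[-5,0,0,0,0],[-5,0,0,0,0],[-4,0,0,0,0]])

```text
t: 19.17
tool_pos: [0.5402, 0.0684, 0.1447]
ee_rot: [-1.571, 0.0, -1.697]
wrist_force: [-0.5, -2.8, -0.0]
grip_width: 0.003
```

Call:
move_arm(commands=[[-3,0,0,0,0],[-2,0,0,0,0],[-2,0,0,0,0],[-1,0,0,0,0],[0,0,0,0,0]])

```text
t: 19.58
tool_pos: [0.5412, 0.0761, 0.1448]
ee_rot: [-1.571, 0.001, -1.697]
wrist_force: [0.0, -0.2, -0.2]
grip_width: 0.002
```

```bash
python3 - <<'E'
from h import *
s=rep()
cv2.imwrite("pics/w15.png",grab_frame("wrist")[:,:,::-1])
im=grab_frame("scene");cv2.imwrite("pics/s15.png",cv2.resize(im[100:250,240:440,::-1],None,fx=4,fy=4))
E
```

```text
t 19.58 [0.5412 0.0761 0.1448] [-1.5709  0.0006 -1.6967] ux 0.1434 uy -0.5274 F [ 0.0022 -0.2075 -0.1649] g 0.002
```

View pics/w15.png

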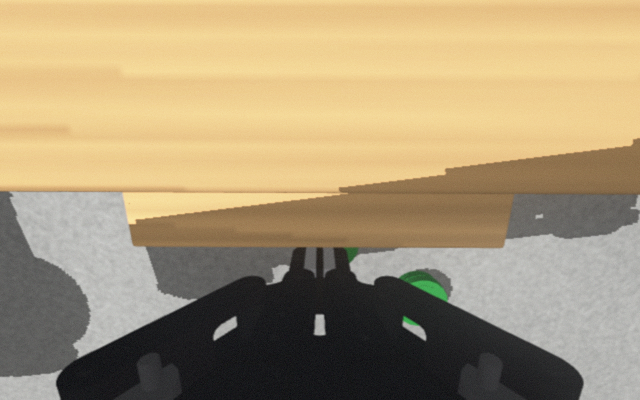

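View pics/s15.png

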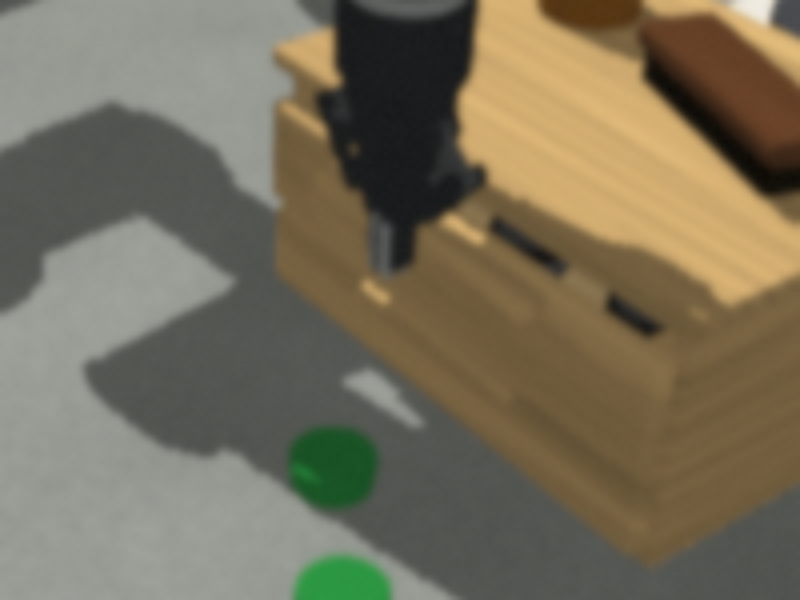

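The drawer is nearly home: no end-stop force yet, and a small gap still shows. Creeping on.

Call:
move_arm(commands=[[-1,0,0,0,0],[-1,0,0,0,0],[-1,0,0,0,0],[-1,0,0,0,0],[-1,0,0,0,0]])

```text
t: 20.1
tool_pos: [0.5419, 0.0807, 0.1449]
ee_rot: [-1.571, -0.0, -1.697]
wrist_force: [-0.7, -1.7, -0.2]
grip_width: -0.002
```

Call:
move_arm(commands=[[-1,0,0,0,0],[-1,0,0,0,0],[-1,0,0,0,0],[0,0,0,0,0],[0,0,0,0,0]])

```text
t: 20.52
tool_pos: [0.542, 0.0813, 0.1449]
ee_rot: [-1.571, -0.006, -1.697]
wrist_force: [-1.8, -10.9, 1.1]
grip_width: -0.004
```

A hard stop at ux about 0.149 (predicted 0.148), 11 N. One more small press, then back off and check.

Call:
move_arm(commands=[[-1,0,0,0,0],[-1,0,0,0,0],[0,0,0,0,0],[0,0,0,0,0],[0,0,0,0,0]])

```text
t: 20.93
tool_pos: [0.542, 0.0814, 0.1449]
ee_rot: [-1.572, -0.01, -1.697]
wrist_force: [-4.4, -15.9, 2.8]
grip_width: -0.002
```

Call:
move_arm(commands=[[3,0,0,0,0],[10,0,0,0,0],[20,0,0,0,0],[30,0,0,0,0],[30,0,0,0,0]])

```text
t: 21.35
tool_pos: [0.5306, -0.0069, 0.1448]
ee_rot: [-1.57, 0.001, -1.695]
wrist_force: [0.8, -0.3, 0.0]
grip_width: 0.001
```

Call:
move_arm(commands=[[30,-20,0,0,0],[30,-20,0,0,0],[20,-20,0,0,0],[10,0,0,0,0],[0,0,0,0,0]])

```text
t: 21.77
tool_pos: [0.5201, -0.0977, 0.2063]
ee_rot: [-1.567, -0.0, -1.699]
wrist_force: [0.4, 0.4, -1.9]
grip_width: 0.001
```

```bash
python3 - <<'E'
from h import *
s=rep()
im=grab_frame("scene");cv2.imwrite("pics/s16.png",cv2.resize(im[40:360,130:530,::-1],None,fx=2,fy=1.875))
t=grab_frame("top");cv2.imwrite("pics/t16.png",t[:,:,::-1])
cv2.imwrite("pics/s16c.png",cv2.resize(im[100:250,280:440,::-1],None,fx=4,fy=4,interpolation=cv2.INTER_CUBIC))
E
```

```text
t 21.77 [ 0.5201 -0.0977  0.2063] [-1.5674 -0.0002 -1.6994] ux -0.0317 uy -0.5283 F [ 0.427   0.4249 -1.8763] g 0.001
```

View pics/s16.png

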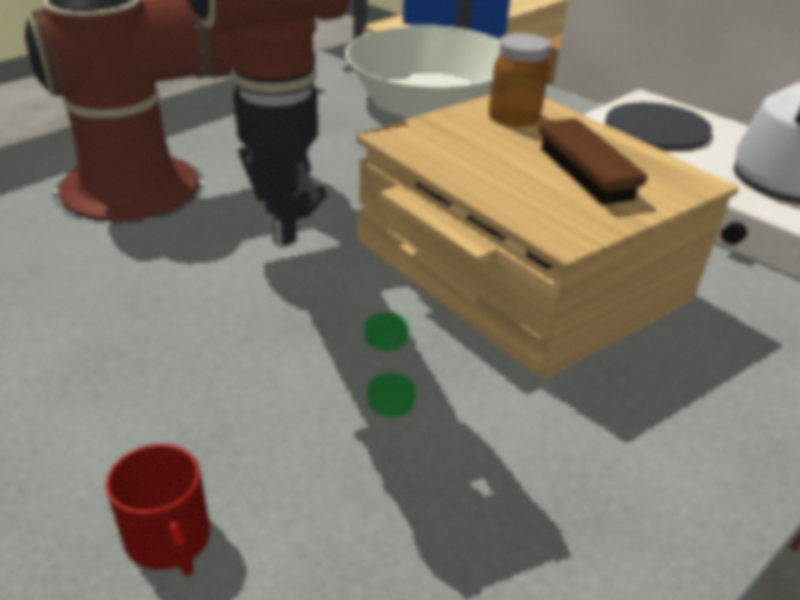

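View pics/t16.png

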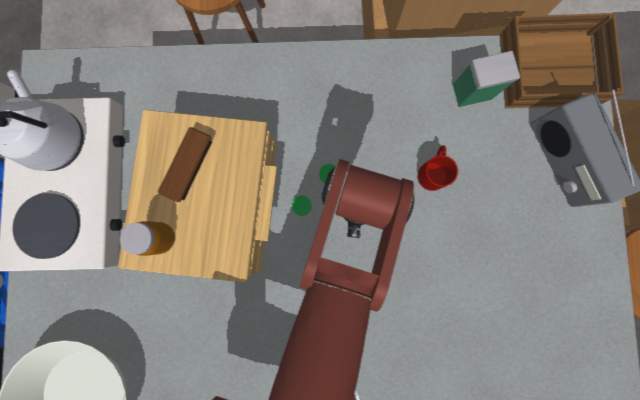

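View pics/s16c.png

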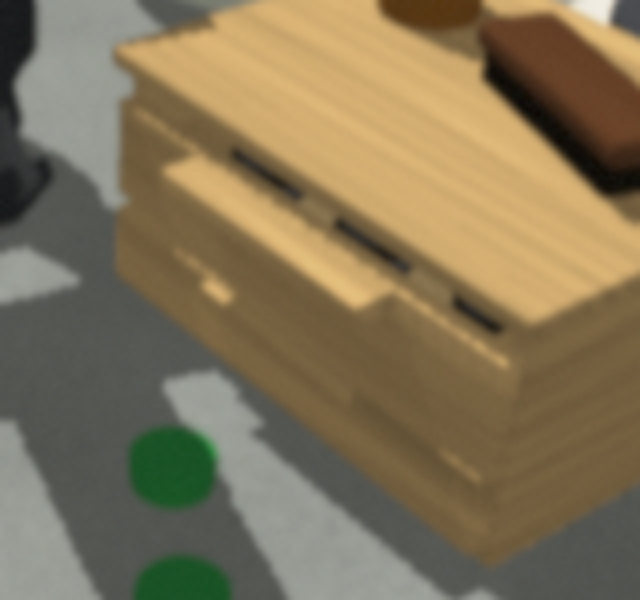

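The final views show the following:
- The drawer front is flush above the lower front, and the front is down.
- Three dark tins are visible through the slit at crop (265,172), (370,245) and (478,312).
- Lip overhang past the top board is about 14 px, or 31 mm, as it must be at home.
- Mug (438,170), brush (185,163) and jar (145,238) are where they were, and the robot is clear.

```bash
python3 -c "
from cell import job_done
print(job_done())"
```

```text
the job is handed in; nothing more can be done
None
```

The polish tin is back in the drawer, and the drawer is fully closed with its front down. I handed the job in at about 22 s of the 48 s allowed.

- **Tin:** I set it flat on the drawer floor midway between the two other tins. It touched down at the expected height.
- **Drawer:** I gripped the lip together with the front board, raised the front about 23 mm and slid it roughly 58 mm in over the stop. I then let the front down and pushed on the lip with shut fingers until it hit its hard stop, at about 16 N and within 1 mm of the predicted home position.
- **Final checks:** The front sits flush, and all three tins show through the slit under the top board. The mug, brush and jar show at the same places in the pictures. The gripper is well clear and touching nothing.
- **Not checked:** The dauber was last seen inside, undisturbed, when the drawer was about 85 mm out. It is hidden now, so I did not see it again after the final push.
- **Disagreements:** The wrist camera read about 7 mm sideways off from the known tin position, so I used the top camera and the arm's own readings there. I first took the front board as 12 mm thick; it is about 16 mm, and I corrected the grip by 3.5 mm before closing.

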